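# Run the inked blocks into the galley's corner and hold it

### The arm

A 6-joint arm with a two-finger parallel gripper is mounted at the origin on the work surface. World frame = base frame: x ahead of the robot, y to its left, z up, the work surface at z = 0. Lengths are in m, angles in degrees, forces in N, time in s.
With the tool pointing down it reaches from about 0.25 to 0.775 m from the base axis. Payload 8.9 kg.
Tool frame: the origin (TCP) lies on the centre line of the jaws, within the pads' length; the fingertips stand bot.tips_ahead ahead of it and the grasp point (between the pads) lies 5 mm behind it (bot.tips_ahead is the distance from the TCP to the fingertips, in m); x points along the fingers, y is the direction in which the jaws open and shut, and the axes are right-handed (so a half turn about x gives the same grasp; the last joint's range is limited). The gripper opens to 85 mm and grips with 20 to 120 N. Pads are 22 mm wide; open, the fingers measure 114 mm over their backs; the gripper's body (76 mm by 85 mm) begins 54 mm behind the grasp point. The pads swing forward as they close: fully open they stand 13 mm farther back than shut.
Start: joints at [-72.439, 16.656, -8.789, 64.555, 0, 82.019], TCP at [0.226, -0.474, 0.245] pointing down, gripper open.
Joint ranges: [-144.48, 144.48], [-52.06, 99.96], [-74.48, 78.29], [-112.23, 115.85], [-86.99, 84.42], [-180, 180]. Speed limits (degrees/s): [127.2, 127.2, 159.86, 180, 180, 180].

### API

Orientations are given as [roll, pitch, yaw] about the fixed x, y, z axes, in that order (R = Rz(yaw) Ry(pitch) Rx(roll)).
In Python, from cell import bot gives the robot as it stands.
- The arm moves only by the tool apply_moves, never from a script. Its argument "deltas" is a list that holds one entry, the list of rows, each a list of 5 numbers: the shift along the tool's x, y, z in mm, then the turn about the tool's x in rad, then the closure, from 0 (fully open) to 1 (shut). A call has exactly 10 rows; each row shifts and turns the commanded pose from where the row before left it, along the tool's axes as they then stand; what a row does not reach is not made up. A row lasts 1/10 s, in which the tool goes at most 50 mm and 8.59 degrees, less where a joint would pass 70% of its speed; a pose out of reach is approached as far as the arm can. A call with a gripper value outside its range is refused whole. The fingers move at their own pace and stop on an object; "force" is the grip in N (left out, the last holds). Time passes only in rows, so rows that do not move let the fingers close, or fill a call up. It gives the time, the measured TCP pose, the force and the opening at its end, in the units of the state.
- bot.read_state(): the state, without advancing time (a new reading comes with each control period).
- bot.capture(name): name is "side" or "top" or "wrist"; returns the picture (400x640x3 uint8, red, green, blue); there is no depth.
- bot.camera_model(name): a dict with "intrinsics" (3x3 intrinsics, pixels), "dist_coeffs" ([k1, k2, p1, p2, k3] as OpenCV has them; the pictures are not rectified), "eye" and "rotation" of the camera in the world. Camera axes: x right, y up, looking along -z (the intrinsics and any distortion apply to the point x, -y, -z); pixel columns grow to the right and rows downward; lengths in m; the calibration is good to about 2 mm. A picture is of the moment at which its call begins: read the wrist's pose just before it. camera_model takes no time and is no camera call; for the wrist camera it gives the pose at the moment of the call.
- bot.close_job(): hands the job in, once; it reports no verdict.
Trained networks look in the newest picture that a camera, given by its name, has taken for a name from the list of things; names that differ only in an ending like _2 or _b are one class to them, and where a whole thing is asked for, a point or a joint stands for the part that bears it (a point fixed in the world has none). Each returns a list of dicts, best first, with "confidence" (0 to 1); they miss things now and then, are a little off and sometimes report something else, mostly with a low value. They report only what shows in the picture. A call takes as long as a camera call. They do not tell look-alikes from the thing itself.
- bot.cut_out(camera, name): "mask" (400x640 bool, what is visible of it) and "rect" ([left, top, right, bottom] in pixels, round what is visible of it).
The state is a dict: "clock": time; "qpos": joint angles; "qvel": joint speeds; "joint_efforts": joint torques, N m; "tcp_pos": TCP position; "orientation": TCP orientation; "ft_force": force on the tool from outside, world axes, zero at the start; "torque": the same for the moment, N m; "gripper_width": finger opening in m.
Only numpy, scipy, OpenCV 4.12 (cv2) and the standard library are available. Lean on these libraries where they do the work, as an engineer would, in place of code of your own. Each camera call takes 0.05 s, during which the arm holds its last target.

### The job

On the print bench lies a galley (a shallow metal tray with a wooden handle) with a loose pale wooden bar and three freshly inked blocks in it. With the galley flat on the bench, first push the bar squarely up against the head wall (the end opposite the handle); then take the galley by its handle and tip it, brass-trimmed corner lowest, about 25 to 30 degrees, until all three blocks have slid down into that corner against the bar. Do not touch the blocks with the gripper or disturb the other things on the bench, and finish while still holding the galley by its handle, tipped and motionless, so that I can tie the set up (its low corner may stay on the bench).

Things in the scene. Friction and masses are not known exactly. Their poses are not given: they have to be found in the camera images.
- galley: loose metal tray 240 x 180 mm, 0.4 to 0.65 kg, flat on the bench. Origin: centre of its underside; +x to the head wall, handle at -x, +z up; brass-trimmed corner at +x +y. Inside floor z +4 mm; walls 10 mm thick, tops z +20; inner faces at x +110 (head) and -110 (foot), y +80 and -80. At the start its head points to the robot's left and its +y side to the robot, within 18 degrees
- galley_handle (a point): centre of the galley's dark wooden handle, at x -177, y 0, z +30 mm in the galley's frame (same axes). The handle is a bar 92 mm long along x (x -223 to -131), 24 mm wide along y, 22 mm high (z 19 to 41), free all round but at its inner end; pinch it across y from above, at its centre or up to 25 mm nearer the tray; mind the tray's moment: grip firmly
- galley_corner (a point): inside corner on the galley's floor where the blocks gather, between the +y side wall and the inner face of the seated bar: x +92, y +80, z +4 mm in the galley's frame (same axes; the bar takes the last 18 mm to the head wall). The blocks count as gathered with every origin within 120 mm of it
- head_bar: pale wooden bar, 146 mm long along its y, 18 mm wide along x, 18 mm high, 35 g, smooth; origin: centre of its underside. It lies loose on the galley's floor across the tray, 20 to 50 mm short of the head wall, askew by up to 11 degrees, with clear floor on its foot side for shut fingers. Flush at the head wall its origin is at x +101 mm in the galley's frame
- block_red: dark wooden printing block, 36 x 30 mm, 23 mm high with its motif, red inked top, 30 g; origin: centre of its underside, +z up. The three blocks lie loose on the galley's floor in its foot half, at any yaw. Bar and blocks are varnished: they slide on the metal from 9 to 14 degrees of tilt on, and need up to 18 to slide along a wall or the bar
- block_blue: the like, 38 x 28 mm, 23 mm high, blue inked top; origin: centre of its underside
- block_green: the like, 32 x 32 mm, 23 mm high, green inked top; origin: centre of its underside
- ink_tin_red: round steel ink tin, 82 mm across, 48 mm high, red band, 0.3 kg, loose on the bench beyond the galley's -y side; leave it. Origin: centre of its underside
- ink_tin_blue: round steel ink tin, 70 mm across, 60 mm high, blue band, 0.3 kg, loose on the bench, beyond the galley's -y side; leave it. Origin: centre of its underside
- ink_knife: ink knife lying flat on the bench between robot and galley, 240 mm long along its x (blade to +x), 24 mm wide, 14 mm high; leave it. Origin: on the bench under the blade's root
- brayer: rubber ink roller 100 mm wide with a wooden handle, about 210 mm long, 45 mm high, lying on the glass ink slab to the robot's right; leave it. Origin: under the roller's middle, on the slab
Not all that is in view belongs to the job. What is shaped like the brayer but orange is not meant.

How it is judged (in metres and radians):
On the way, in this order (a step that is already met when the one before it is completed fails the run):
1. the bar is pushed squarely against the head wall (within 3.5 mm, 3.5 degrees) while the galley lies flat, not yet lifted (x of head_bar in the frame of galley above 0.0975 m and angle between the y axis of head_bar and the y axis of galley, either way round below 0.06 rad and angle between galley's own z axis and vertical below 0.06 rad and height (world z) of galley_handle below 0.045 m), for 0.2 s.
2. the gripper holds the galley and has raised its handle end, head down (contact force between the fingers and galley above 1 N and height (world z) of galley_handle above 0.06 m and angle between galley's own x axis and vertical above 1.6508 rad), for 0.2 s.
At the end, for the whole second after the job is handed in: Gripper holds the still galley by its handle (60+ mm up), tipped 19 to 46 degrees, head and +y side each 6+ degrees down, leaning on no loose thing; bar within 3.5 mm and 3.5 degrees of flush at the head wall; each block at rest, its origin within 120 mm of galley_corner (angle between galley's own z axis and vertical between 0.33 and 0.8 rad and angle between galley's own x axis and vertical above 1.6708 rad and angle between galley's own y axis and vertical above 1.6708 rad and contact force between the fingers and galley above 1 N and height (world z) of galley_handle above 0.06 m and distance between the grasp point and galley_handle below 0.06 m and linear speed of each of galley, block_red, block_blue, block_green below 0.02 m/s and x of head_bar in the frame of galley above 0.0975 m and angle between the y axis of head_bar and the y axis of galley, either way round below 0.06 rad and distance between each of block_red, block_blue, block_green and galley_corner below 0.12 m and contact force between galley and ink_tin_red below 0.3 N and contact force between galley and ink_tin_blue below 0.3 N and contact force between galley and ink_knife below 0.3 N and contact force between galley and brayer below 0.3 N); the arm keeps its last pose, push and grip.
It fails at once if an inked block is touched by the gripper (contact force between the fingers and block_red above 0.5 N or contact force between the fingers and block_blue above 0.5 N or contact force between the fingers and block_green above 0.5 N).
It fails at once if a tin, the knife or the brayer is shifted by more than 20 mm (distance of any of ink_tin_red, ink_tin_blue, ink_knife, brayer from where it was at the start of the episode above 0.02 m).
It also fails if it takes over 51 s, if anything falls off the work surface, if the arm or the gripper's body presses on something with over 40 N, if the wrist force passes 120 N, or if a joint passes its speed limit or range.

## Working session

There is one attempt and no reset: what is moved stays moved. The work goes in short steps, Python scripts to look and compute and a tool call to move; the robot and the scene stay as the last step left them, time stands still between calls to the robot, and variables do not carry over. Pictures are saved under pics/ and viewed, and the job is handed in when it is done.

Besides the shell and the picture viewer there is one more tool, called after "Emit:" as name(argument=value, ...), one argument or row to a line, values as JSON. apply_moves: Moves the arm, as the interface text tells. Its arguments: {"type":"object","properties":{"deltas":{"type":"array","items":{"type":"array","items":{"type":"array","items":{"type":"number"}}}},"force":{"type":"number"}},"required":["deltas"]}

```bash
mkdir -p pics; python3 - <<'E'
from cell import bot
import cv2,numpy as np
for n in ["top","side","wrist"]:
    im=bot.capture(n); cv2.imwrite(f"pics/{n}0.png",im[:,:,::-1])
    m=bot.camera_model(n); print(n,{k:np.round(np.array(v),4).tolist() for k,v in m.items()})
print(bot.read_state(), bot.tips_ahead)
E
ls
```

```text
top {'intrinsics': [[431.6951, 0.0, 324.3061], [0.0, 431.6951, 204.0959], [0.0, 0.0, 1.0]], 'dist_coeffs': [-0.1037, 0.0, 0.0, 0.0, 0.0], 'eye': [0.3573, -0.1346, 1.2095], 'rotation': [6.0435, -1.0902, -88.4914]}
side {'intrinsics': [[495.8666, 0.0, 317.1384], [0.0, 495.8666, 206.7787], [0.0, 0.0, 1.0]], 'dist_coeffs': [-0.1114, 0.0, 0.0, 0.0, 0.0], 'eye': [-0.0406, 0.5222, 0.8609], 'rotation': [46.6241, 0.9617, -141.7217]}
wrist {'intrinsics': [[348.9622, 0.0, 319.658], [0.0, 348.9622, 199.3925], [0.0, 0.0, 1.0]], 'dist_coeffs': [0.0191, 0.0, 0.0, 0.0, 0.0], 'eye': [0.2983, -0.4392, 0.3731], 'rotation': [-17.9889, 0.1626, -64.4737]}
{'clock': 0.15, 'qpos': array([-7.24397380e+01,  1.66810706e+01, -8.81866792e+00,  6.45573991e+01,
       -7.28379327e-04,  8.20187770e+01]), 'qvel': array([-0.05324364, -0.03641925, -0.0183977 , -0.10143351, -0.03104005,
       -0.02079807]), 'joint_efforts': array([ 5.59057225e-04, -5.37368953e+01,  3.31521642e+01,  1.14823054e-02,
       -2.11041820e-04,  8.81850411e-06]), 'tcp_pos': array([ 0.22626521, -0.4733878 ,  0.24488434]), 'orientation': array([-97.25086721,  89.94285774, 108.29061811]), 'ft_force': array([-0.85706632,  0.6006466 ,  0.02726358]), 'torque': array([ 0.00217912,  0.03448267, -0.04205026]), 'gripper_width': 0.0854919515630721} 0.014
pics
```

View pics/top0.png

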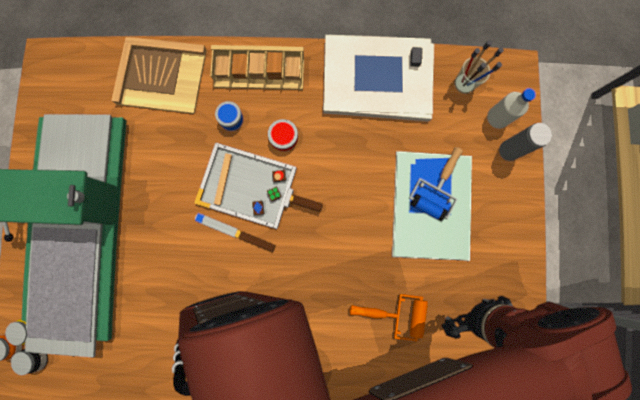

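View pics/side0.png

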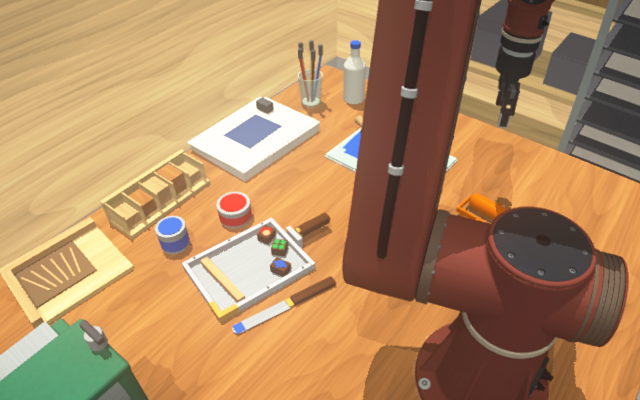

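View pics/wrist0.png

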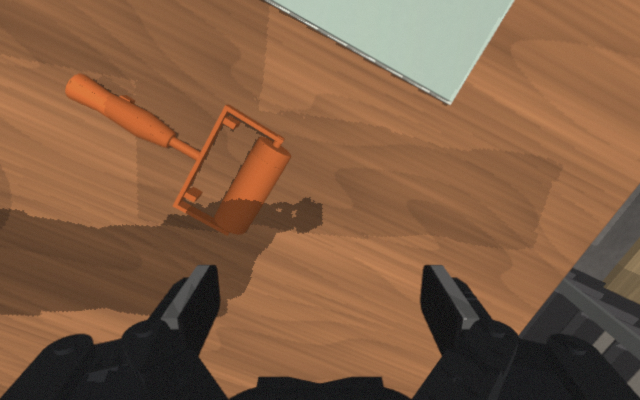

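```bash
cat > h.py <<'E'
from cell import bot
import cv2,numpy as np
from scipy.spatial.transform import Rotation as R
def cam(n):
    m=bot.camera_model(n); return m
def proj(m,P):
    Rm=R.from_euler('xyz',m['rotation'],degrees=True).as_matrix()
    p=(np.atleast_2d(P)-m['eye'])@Rm; p=p*[1,-1,-1]
    u,_=cv2.projectPoints(p.reshape(-1,1,3),np.zeros(3),np.zeros(3),np.array(m['intrinsics']),np.array(m['dist_coeffs']))
    return u.reshape(-1,2)
def ray(m,uv,z):
    uv=np.atleast_2d(np.array(uv,float))
    n=cv2.undistortPoints(uv.reshape(-1,1,2),np.array(m['intrinsics']),np.array(m['dist_coeffs'])).reshape(-1,2)
    d=np.c_[n[:,0],-n[:,1],-np.ones(len(n))]@R.from_euler('xyz',m['rotation'],degrees=True).as_matrix().T
    e=np.array(m['eye']); return e+d*((z-e[2])/d[:,2])[:,None]
def st():
    s=bot.read_state(); print('t%.2f'%s['clock'],'q',np.round(s['qpos'],1),'tcp',np.round(s['tcp_pos'],4),'w%.4f'%s['gripper_width'],'F',np.round(s['ft_force'],1),'T',np.round(s['torque'],2))
    M=R.from_euler('xyz',s['orientation'],degrees=True).as_matrix(); print(np.round(M,3).tolist()); return s,M
E
python3 - <<'E'
from h import *
s,M=st()
for n,c in [('top',(150,90,360,270)),('side',(150,170,360,345))]:
    im=cv2.imread(f'pics/{n}0.png')[c[1]:c[3],c[0]:c[2]]
    cv2.imwrite(f'pics/{n}0c.png',cv2.resize(im,None,fx=3.3,fy=3.3,interpolation=cv2.INTER_CUBIC))
m=cam('top')
print(proj(m,[[.5,0,0],[.5,.1,0],[.6,0,0]]))
for n in ['galley','head_bar','block_red','block_blue','block_green','ink_knife','ink_tin_red','ink_tin_blue','brayer']:
  for cn in ['top','side']:
    d=bot.cut_out(cn,n) 
    for x in d[:2]:
        ys,xs=np.nonzero(x['mask']); c=(xs.mean(),ys.mean())
        r=cv2.minAreaRect(np.c_[xs,ys].astype(np.float32))
        print(n,cn,round(x['confidence'],2),np.round(x['rect']),np.round(c,1),np.round(ray(cam(cn),c,0.02),3), np.round(r[2],1),np.round(r[1]))
print(bot.read_state()['clock'])
E
```

```text
t0.15 q [-72.4  16.7  -8.8  64.6  -0.   82. ] tcp [ 0.2263 -0.4734  0.2449] w0.0855 F [-0.9  0.6  0. ] T [ 0.    0.03 -0.04]
[[-0.0, 0.431, -0.902], [0.001, -0.902, -0.431], [-1.0, -0.001, -0.0]]
[[269.76881759 197.59120827]
 [234.47111069 196.60363414]
 [271.20965422 162.74093894]]
galley top 0.76 [193. 142. 322. 230.] [248.8 186.5] [[0.527 0.057 0.02 ]] 17.1 [124.  65.]
galley side 0.77 [181. 212. 328. 323.] [251.7 265.3] [[0.52  0.067 0.02 ]] 62.9 [ 71. 153.]
head_bar top 0.76 [215. 154. 229. 206.] [222.5 180.1] [[0.543 0.132 0.02 ]] 11.8 [ 7. 51.]
head_bar side 0.84 [202. 260. 247. 302.] [223.3 281.3] [[0.538 0.138 0.02 ]] 45.0 [56. 11.]
head_bar side 0.46 [358. 116. 360. 128.] [358.1 120.6] [[ 0.659 -0.542  0.02 ]] 90.0 [10.  7.]
block_red top 0.54 [272. 170. 283. 182.] [278.5 175.9] [[ 0.559 -0.024  0.02 ]] 90.0 [12. 13.]
block_red side 0.72 [258. 226. 278. 244.] [266.7 234.3] [[ 0.558 -0.023  0.02 ]] 26.6 [15. 17.]
block_blue top 0.62 [217. 102. 243. 133.] [229.1 115.5] [[0.73  0.124 0.02 ]] 45.0 [29. 25.]
block_blue top 0.59 [256. 201. 263. 213.] [258.2 207.7] [[0.468 0.029 0
[... 649 characters left out ...]
.1] [[ 0.681 -0.036  0.02 ]] 90.0 [36. 35.]
ink_tin_blue top 0.93 [216. 102. 241. 131.] [229.1 115.7] [[0.729 0.124 0.02 ]] 45.0 [30. 25.]
ink_tin_blue side 0.83 [155. 216. 192. 254.] [172.5 234.7] [[0.735 0.115 0.02 ]] 75.1 [40. 32.]
ink_tin_blue side 0.5 [269. 257. 293. 280.] [280.6 267. ] [[0.466 0.032 0.02 ]] 26.6 [21. 17.]
brayer top 0.85 [410. 146. 464. 220.] [438.  191.1] [[ 0.53  -0.473  0.02 ]] 21.8 [43. 75.]
brayer top 0.76 [350. 299. 429. 343.] [398.5 317.8] [[ 0.177 -0.365  0.02 ]] 5.7 [76. 43.]
brayer side 0.94 [458. 194. 503. 218.] [480.1 205.7] [[ 0.202 -0.416  0.02 ]] 29.7 [42. 28.]
brayer side 0.53 [270. 259. 291. 274.] [279.9 266.5] [[0.469 0.032 0.02 ]] 26.6 [20. 16.]
1.05
```

View pics/top0c.png

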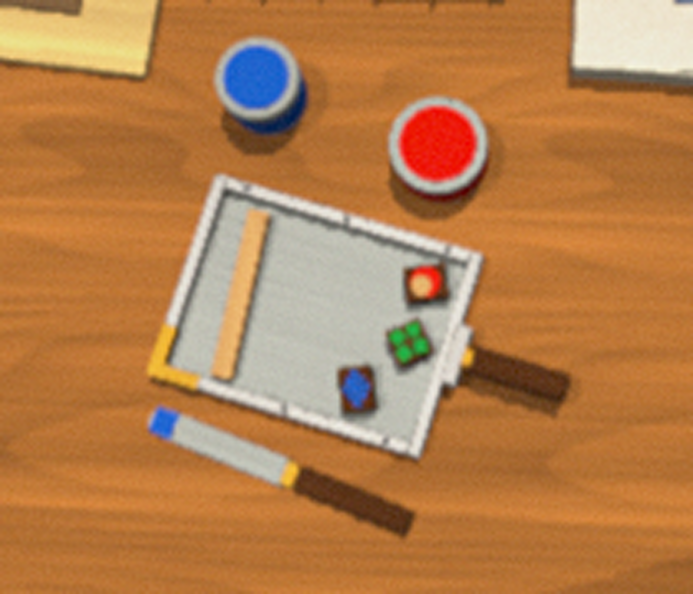

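View pics/side0c.png

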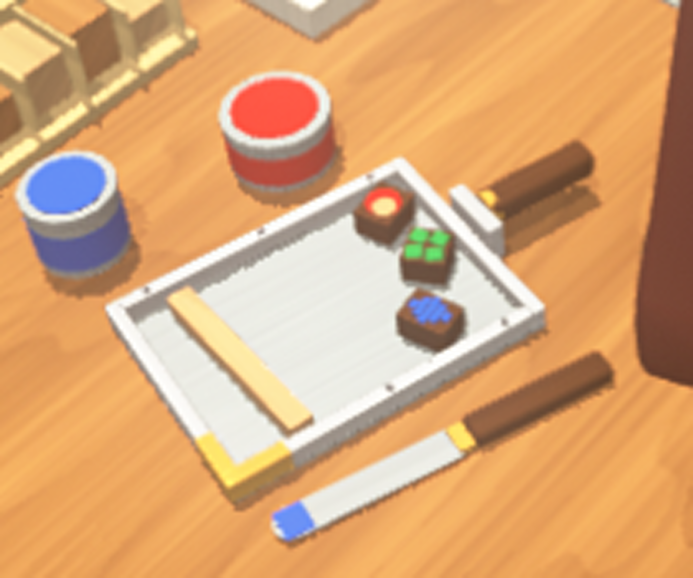

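```bash
cat >> h.py <<'E'
from scipy.optimize import least_squares
def galley_fit(obs,cams,x0=(.53,.09,95)):
    # obs: list of (cam model, uv, local xyz)
    def f(p):
        c,s=np.cos(np.radians(p[2])),np.sin(np.radians(p[2])); Rz=np.array([[c,-s,0],[s,c,0],[0,0,1]])
        return np.concatenate([(proj(m,Rz@np.array(L)+[p[0],p[1],0])-uv).ravel() for m,uv,L in obs])
    r=least_squares(f,x0); return r.x,f(r.x)
E
python3 - <<'E'
from h import *
mt,ms=cam('top'),cam('side')
T=lambda x,y:(x/3.3+150-.35,y/3.3+90-.35)
S=lambda x,y:(x/3.3+150-.35,y/3.3+170-.35)
L=[(.12,-.09,.02),(.12,.09,.02),(-.12,.09,.02),(-.12,-.09,.02)]
to=[(mt,T(*p),l) for p,l in zip([(219,175),(148,376),(418,457),(482,256)],L)]
so=[(ms,S(*p),l) for p,l in zip([(107,310),(232,487),(545,310),(401,157)],L)]
for o in (to,so,to+so):
    p,r=galley_fit(o,None); print(np.round(p,4),np.round(r,1))
x,y,a=p;c,s=np.cos(np.radians(a)),np.sin(np.radians(a));Rz=np.array([[c,-s],[s,c]])
for n,m,F,pts,z in [('bar top',mt,T,[(260,211),(222,378)],.022),('bar side',ms,S,[(180,294),(299,424)],.022),
  ('red',mt,T,[(426,282)],.027),('grn',mt,T,[(408,343)],.027),('blu',mt,T,[(357,389)],.027),('knife',mt,T,[(153,420),(411,523)],.01)]:
    q=ray(m,[F(*t) for t in pts],z)[:,:2]; print(n,np.round(q,4).tolist(),'local',np.round((q-[x,y])@Rz,4).tolist())
print('handle',Rz@[-.177,0]+[x,y],'corner',Rz@[.12,.09]+[x,y])
E
```

```text
[5.30800e-01 6.72000e-02 7.44732e+01] [-0.8 -0.1  0.1 -0.4  0.2  0.6  0.4 -0.1]
[5.31400e-01 6.83000e-02 7.47308e+01] [-0.7 -0.4 -0.2  0.6  0.6 -0.6  0.3  0.2]
[5.31200e-01 6.79000e-02 7.46114e+01] [-1.1 -0.1 -0.1 -0.5  0.1  0.3  0.2 -0.3 -0.4 -0.6 -0.1  0.4  0.8 -0.6
  0.6  0.2]
bar top [[0.6185, 0.119], [0.4749, 0.1436]] local [[0.0724, -0.0706], [0.0581, 0.0744]]
bar side [[0.6171, 0.1205], [0.4765, 0.1478]] local [[0.0735, -0.0689], [0.0625, 0.074]]
red [[0.5603, -0.0253]] local [[-0.0822, -0.0528]]
grn [[0.5082, -0.0123]] local [[-0.0834, 0.0009]]
blu [[0.4684, 0.0288]] local [[-0.0544, 0.0502]]
knife [[0.4386, 0.2036], [0.3585, -0.0188]] local [[0.1063, 0.1253], [-0.1294, 0.1435]]
handle [ 0.48425249 -0.10276755] corner [0.47629207 0.20746725]
```

```bash
cat >> h.py <<'E'
def rows(waypts,yaw_end,N,p0=None,yaw0=None):
    """straight to target xyz, yaw angle of tool y (deg), tool x down"""
    s=bot.read_state(); M=R.from_euler('xyz',s['orientation'],degrees=True).as_matrix()
    p=np.array(s['tcp_pos']); 
    tgt=np.array(waypts); y0=np.degrees(np.arctan2(M[1,1],M[0,1]))
    d=(tgt-p)/N; dy=(yaw_end-y0+180)%360-180
    out=[]
    for i in range(N):
        w=np.radians(dy/N*i); 
        Mi=M@R.from_rotvec([-w,0,0]).as_matrix()
        out.append(np.r_[Mi.T@d*1000,-np.radians(dy/N)])
    print('y0',y0,'dy',dy); print(np.round(out,3).tolist()); return out
E
python3 - <<'E'
from h import *
rows([.5365,.0872,.245],-15.4,14)
E
```

```text
y0 -64.4575390673581 dy 49.05753906735811
[[0.021, -26.597, -37.262, -0.061], [0.021, -24.27, -38.818, -0.061], [0.021, -21.852, -40.229, -0.061], [0.021, -19.352, -41.489, -0.061], [0.021, -16.78, -42.595, -0.061], [0.021, -14.145, -43.541, -0.061], [0.021, -11.458, -44.324, -0.061], [0.021, -8.727, -44.941, -0.061], [0.021, -5.964, -45.391, -0.061], [0.021, -3.179, -45.67, -0.061], [0.021, -0.381, -45.779, -0.061], [0.021, 2.417, -45.717, -0.061], [0.021, 5.207, -45.484, -0.061], [0.021, 7.977, -45.08, -0.061]]
```

Emit:
apply_moves(
  deltas=[
    [[0,-26.6,-37.3,-0.061,0.4],[0,-24.3,-38.8,-0.061,0.4],[0,-21.9,-40.2,-0.061,0.4],[0,-19.4,-41.5,-0.061,0.4],[0,-16.8,-42.6,-0.061,0.4],[0,-14.1,-43.5,-0.061,0.4],[0,-11.5,-44.3,-0.061,0.4],[0,-8.7,-44.9,-0.061,0.4],[0,-6,-45.4,-0.061,0.4],[0,-3.2,-45.7,-0.061,0.4]],
  ],
)

```text
clock: 2.05
tcp_pos: [0.4487, -0.0713, 0.2456]
orientation: [96.3, 90.0, -23.1]
ft_force: [1.1, -1.9, 0.5]
gripper_width: 0.0509
```

```bash
python3 - <<'E'
from h import *
st()
rows([.5365,.0872,.245],-15.4,4)
E
```

```text
t2.05 q [-18.3   8.9 -18.8  62.2  -0.  101.1] tcp [ 0.4487 -0.0713  0.2456] w0.0509 F [ 1.1 -1.9  0.5] T [-0.05 -0.09 -0.01]
[[0.001, 0.872, -0.49], [-0.0, -0.49, -0.872], [-1.0, 0.001, -0.0]]
y0 -29.365598946612806 dy 13.9655989466128
[[0.147, -0.314, -45.295, -0.061], [0.147, 2.445, -45.23, -0.061], [0.147, 5.195, -44.997, -0.061], [0.147, 7.925, -44.597, -0.061]]
```

Emit:
apply_moves(
  deltas=[
    [[0,0,-45.3,-0.061,0.4],[0,2.4,-45.2,-0.061,0.4],[0,5.2,-45,-0.061,0.4],[0,7.9,-44.6,-0.061,0.4],[0,48,-13,0,0.4],[0,48,-13,0,0.4],[0,48,-13,0,0.4],[0,48,-13,0,0.4],[0,48,-13,0,0.4],[0,48,-13,0,0.4]],
  ],
)

```text
clock: 3.05
tcp_pos: [0.7904, 0.0834, 0.2483]
orientation: [-75.6, 90.0, 178.9]
ft_force: [0.8, -0.4, 0.3]
gripper_width: 0.0512
```

```bash
python3 - <<'E'
from h import *
st()
E
```

```text
t3.05 q [  0.8  53.3  55.7  92.4   0.  106.3] tcp [0.7904 0.0834 0.2483] w0.0512 F [ 0.8 -0.4  0.3] T [ 0.02 -0.08 -0.02]
[[-0.001, 0.963, -0.268], [0.0, -0.268, -0.963], [-1.0, -0.0, 0.0]]
```

Emit:
apply_moves(
  deltas=[
    [[0,48,-13,0,0.4],[0,48,-13,0,0.4],[0,48,-13,0,0.4],[0,48,-13,0,0.4],[0,0,0,0,0.4],[0,-48,13,0,0.4],[0,-48,13,0,0.4],[0,-48,13,0,0.4],[0,-48,13,0,0.4],[0,-48,13,0,0.4]],
  ],
)

```text
clock: 4.05
tcp_pos: [0.5813, 0.0636, 0.333]
orientation: [-82.9, 82.3, 171.6]
ft_force: [0.4, 0.6, 2.2]
gripper_width: 0.0513
```

```bash
python3 - <<'E'
from h import *
st()
rows([.5365,.0872,.1],-15.4,10)
E
```

```text
t4.05 q [ -1.4  29.   22.3  91.    0.9 104. ] tcp [0.5813 0.0636 0.333 ] w0.0513 F [0.4 0.6 2.2] T [-0.04 -0.14  0.01]
[[-0.133, 0.955, -0.267], [0.02, -0.266, -0.964], [-0.991, -0.133, 0.017]]
y0 -15.589415898667891 dy 0.1894158986679031
[[23.729, -1.794, -1.469, -0.0], [23.729, -1.793, -1.47, -0.0], [23.729, -1.793, -1.47, -0.0], [23.729, -1.792, -1.471, -0.0], [23.729, -1.792, -1.471, -0.0], [23.729, -1.791, -1.472, -0.0], [23.729, -1.791, -1.472, -0.0], [23.729, -1.79, -1.473, -0.0], [23.729, -1.79, -1.474, -0.0], [23.729, -1.789, -1.474, -0.0]]
```

```bash
cat > arm.py <<'E'
import numpy as np
from scipy.optimize import least_squares
D=[([16.68,-8.82,64.557],(.22626,-.47339,.24488)),([8.9,-18.8,62.2],(.4487,-.0713,.2456)),([53.3,55.7,92.4],(.7904,.0834,.2483)),([29,22.3,91],(.5813,.0636,.333))]
def fk(k,q):
    r0,L1,L2,z0,Lt=k; a,b,c=np.radians(q); f=a-b; p=f+c
    return np.array([r0+L1*np.sin(a)+L2*np.cos(f)+Lt*np.cos(p), z0+L1*np.cos(a)-L2*np.sin(f)-Lt*np.sin(p)])
def res(k): return np.concatenate([fk(k,q)-[np.sqrt(p[0]**2+p[1]**2-.0733**2),p[2]] for q,p in D])
r=least_squares(res,[.0,.4,.4,.3,.25]); K=r.x
if __name__=='__main__':
    print(K,np.round(r.fun*1000,1))
    lo=[-52.06,-74.48,-112.23];hi=[99.96,78.29,115.85]
    # vertical-tool region limits
    for R_ in (.3,.4,.5,.6):
        for up in (1,):
            best=None
            for z in np.arange(.05,1.2,.02):
                s=least_squares(lambda q:np.r_[fk(K,q)-[R_,z],.01*(q[0]-q[1]+q[2]-90)],[10,0,80],bounds=(lo,hi))
                print(R_,round(z,2),np.round(s.x),round(s.cost**.5*1000,1)) if abs(z*100%10)<.1 or s.cost>1e-6 else 0
                if s.cost>1e-6: break
    for z in (.1,.25,.35):
        for R_ in np.arange(.4,.1,-.02):
            s=least_squares(lambda q:np.r_[fk(K,q)-[R_,z],.01*(q[0]-q[1]+q[2]-90)],[0,-40,50],bounds=(lo,hi))
            if s.cost>1e-6: print('near',z,R_,np.round(s.x),s.x[0]-s.x[1]+s.x[2]);break
E
python3 arm.py
```

```text
[0.04886342 0.46752056 0.37004798 0.4291397  0.47201984] [-3.   0.8  1.3  1.4  2.   3.7 -0.4 -5.9]
0.3 0.59 [-10.  16. 116.] 7.1
0.4 0.59 [  2.  28. 116.] 2.6
0.5 0.59 [ 14.  40. 116.] 10.8
0.6 0.55 [ 27.  53. 116.] 9.0
```

Emit:
apply_moves(
  deltas=[
    [[-48,-6,0,0,0.4],[-48,-6,0,0,0.4],[-48,-6,0,0,0.4],[-48,-6,0,0,0.4],[-48,-6,0,0,0.4],[-48,-4,0,0,0.4],[-48,-3,0,0,0.4],[-48,0,0,0,0.4],[-48,0,0,0,0.4],[0,0,0,0,0.4]],
  ],
)

```text
clock: 5.05
tcp_pos: [0.4991, 0.0582, 0.5981]
orientation: [123.2, 85.5, 17.6]
ft_force: [-0.1, 0.0, 1.0]
gripper_width: 0.0512
```

```bash
python3 - <<'E'
from h import *
st()
E
```

```text
t5.05 q [ -2.6  18.4  48.4 115.9   1.5 103.1] tcp [0.4991 0.0582 0.5981] w0.0512 F [-0.1  0.   1. ] T [-0.05  0.09  0.01]
[[0.074, 0.961, -0.268], [0.023, -0.27, -0.962], [-0.997, 0.065, -0.043]]
```

Emit:
apply_moves(
  deltas=[
    [[-48,3,0,0,0.4],[-48,4,0,0,0.4],[-48,5,0,0,0.4],[0,0,0,0,0.4],[47,-5,-2,0,0.4],[47,-5,-2,0,0.4],[47,-5,-2,0,0.4],[47,-5,-2,0,0.4],[47,-5,-2,0,0.4],[47,-5,-2,0,0.4]],
  ],
)

```text
clock: 6.05
tcp_pos: [0.4941, 0.0753, 0.3736]
orientation: [113.4, 80.4, 7.6]
ft_force: [1.6, -0.0, -0.1]
gripper_width: 0.0513
```

```bash
python3 - <<'E'
from h import *
s,M=st()
print(np.degrees(np.arcsin(M[2,1])), np.degrees(np.arctan2(M[1,1],M[0,1])))
print('to push', M.T@(np.array([.5365,.0872,.09])-s['tcp_pos'])*1000)
E
```

```text
t6.05 q [ -0.6   3.7  -6.6  70.3   1.4 105.3] tcp [0.4941 0.0753 0.3736] w0.0513 F [ 1.6 -0.  -0.1] T [-0.01  0.08 -0.05]
[[0.165, 0.95, -0.266], [0.022, -0.273, -0.962], [-0.986, 0.153, -0.066]]
8.778813245950678 -16.03345312588861
to push [286.90620065  -6.21432865  -4.03489654]
```

```bash
cat >> h.py <<'E'
def to(p):
    s,M=st(); print('tool delta mm',np.round(M.T@(np.array(p)-s['tcp_pos'])*1000,1))
G0=np.array([.5312,.0679,0]); A0=np.radians(74.6)
def gw(x,y,z=0,G=G0,A=A0):
    c,s=np.cos(A),np.sin(A); return np.array([G[0]+c*x-s*y,G[1]+s*x+c*y,z])
E
python3 - <<'E'
from h import *
to(gw(.03,.004,.09))
E
```

```text
t6.05 q [ -0.6   3.7  -6.6  70.3   1.4 105.3] tcp [0.4941 0.0753 0.3736] w0.0513 F [ 1.6 -0.  -0.1] T [-0.01  0.08 -0.05]
[[0.165, 0.95, -0.266], [0.022, -0.273, -0.962], [-0.986, 0.153, -0.066]]
tool delta mm [286.9 -10.3 -14. ]
```

Emit:
apply_moves(
  deltas=[
    [[41,-1.5,-2,0,1],[41,-1.5,-2,0,1],[41,-1.5,-2,0,1],[41,-1.5,-2,0,1],[41,-1.5,-2,0,1],[41,-1.5,-2,0,1],[41,-1.3,-2,0,1],[0,0,0,0,1],[0,0,0,0,1],[0,0,0,0,1]],
  ],
)

```text
clock: 7.05
tcp_pos: [0.538, 0.0975, 0.0953]
orientation: [113.1, 80.1, 7.4]
ft_force: [-0.4, 0.2, 1.0]
gripper_width: 0.0001
```

```bash
python3 - <<'E'
from h import *
to(gw(.03,.004,.022))
for n in ['wrist','top','side']:
    im=bot.capture(n); cv2.imwrite(f"pics/{n}1.png",im[:,:,::-1])
E
```

```text
t7.05 q [  2.1  20.1 -30.1  29.9   0.9 107.9] tcp [0.538  0.0975 0.0953] w0.0001 F [-0.4  0.2  1. ] T [0.01 0.14 0.  ]
[[0.17, 0.949, -0.266], [0.022, -0.273, -0.962], [-0.985, 0.158, -0.067]]
tool delta mm [ 71.8 -14.3   5.2]
```

View pics/wrist1.png

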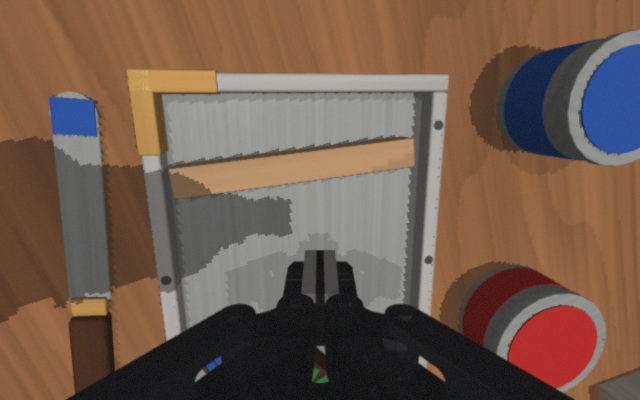

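View pics/side1.png

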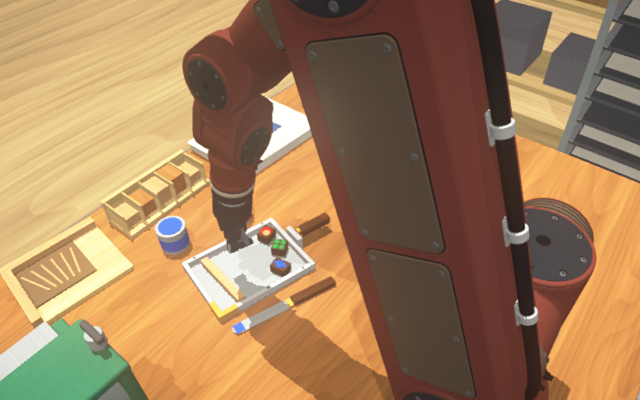

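Emit:
apply_moves(
  deltas=[
    [[18,-3.6,1.3,0,1],[18,-3.6,1.3,0,1],[18,-3.6,1.3,0,1],[17.8,-3.5,1.3,0,1],[0,0,0,0,1],[0.6,-0.1,-9,0,1],[0.6,-0.1,-9,0,1],[0.6,-0.1,-9,0,1],[0.6,-0.1,-9,0,1],[0.6,-0.1,-9,0,1]],
  ],
)

```text
clock: 8.2
tcp_pos: [0.547, 0.1424, 0.0211]
orientation: [113.2, 80.1, 7.4]
ft_force: [0.6, 0.2, -0.5]
gripper_width: 0.0001
```

```bash
python3 - <<'E'
from h import *
s,M=st(); 
to(gw(.081,.004,.021))
im=bot.capture('wrist'); cv2.imwrite(f"pics/wrist2.png",im[:,:,::-1])
E
```

```text
t8.20 q [  7.2  28.2 -31.5  20.4   0.  112.9] tcp [0.547  0.1424 0.0211] w0.0001 F [ 0.6  0.2 -0.5] T [-0.03  0.23  0.02]
[[0.17, 0.949, -0.265], [0.022, -0.273, -0.962], [-0.985, 0.157, -0.067]]
t8.20 q [  7.2  28.2 -31.5  20.4   0.  112.9] tcp [0.547  0.1424 0.0211] w0.0001 F [ 0.6  0.2 -0.5] T [-0.03  0.23  0.02]
[[0.17, 0.949, -0.265], [0.022, -0.273, -0.962], [-0.985, 0.157, -0.067]]
tool delta mm [ 0.6  0.5 -4.9]
```

View pics/wrist2.png

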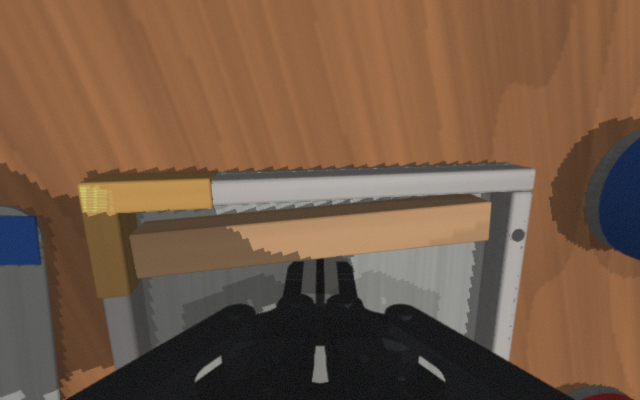

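Emit:
apply_moves(
  deltas=[
    [[0,0,-2,0,1],[0,0,-2,0,1],[0,0,-2,0,1],[0,0,-1,0,1],[0,0,0,0,1],[0,0,0,0,1],[0,0,0,0,1],[0,0,0,0,1],[0,0,0,0,1],[0,0,0,0,1]],
  ],
)

```text
clock: 9.25
tcp_pos: [0.5484, 0.1481, 0.0212]
orientation: [113.1, 80.2, 7.4]
ft_force: [0.8, -0.1, -0.3]
gripper_width: 0.0002
```

```bash
python3 - <<'E'
from h import *
to(gw(.081,.004,.021))
im=bot.capture('wrist'); cv2.imwrite(f"pics/wrist3.png",im[:,:,::-1])
E
```

```text
t9.25 q [ 7.800e+00  2.840e+01 -3.100e+01  2.070e+01 -1.000e-01  1.135e+02] tcp [0.5484 0.1481 0.0212] w0.0002 F [ 0.8 -0.1 -0.3] T [-0.    0.16  0.06]
[[0.169, 0.949, -0.266], [0.022, -0.273, -0.962], [-0.985, 0.157, -0.067]]
tool delta mm [0.3 0.6 0.9]
```

View pics/wrist3.png

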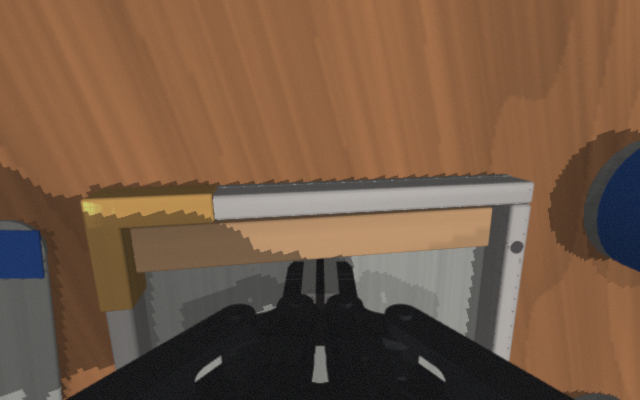

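Emit:
apply_moves(
  deltas=[
    [[0,0,-1,0,1],[0,0,-1,0,1],[0,0,-1,0,1],[0,0,-1,0,1],[0,0,0,0,1],[0,0,0,0,1],[0,0,0,0,1],[0,0,0,0,1],[0,0,0,0,1],[0,0,0,0,1]],
  ],
)

```text
clock: 10.3
tcp_pos: [0.5494, 0.152, 0.0215]
orientation: [113.2, 80.2, 7.4]
ft_force: [-1.4, -1.4, -0.3]
gripper_width: -0.0001
```

```bash
python3 - <<'E'
from h import *
to(gw(.081,.004,.021))
im=bot.capture('wrist'); cv2.imwrite(f"pics/wrist4.png",im[:,:,::-1])
c=(70,150,560,300);cv2.imwrite("pics/wrist4c.png",cv2.resize(im[150:300,70:560,::-1],None,fx=1.6,fy=1.6))
im=bot.capture('side'); cv2.imwrite("pics/side4c.png",cv2.resize(im[170:345,150:360,::-1],None,fx=3.3,fy=3.3,interpolation=cv2.INTER_CUBIC))
E
```

```text
t10.30 q [ 8.200e+00  2.860e+01 -3.070e+01  2.090e+01 -1.000e-01  1.139e+02] tcp [0.5494 0.152  0.0215] w-0.0001 F [-1.4 -1.4 -0.3] T [-0.39  0.43 -0.07]
[[0.169, 0.949, -0.266], [0.022, -0.273, -0.962], [-0.985, 0.157, -0.067]]
tool delta mm [0.3 0.7 4.9]
```

View pics/wrist4c.png

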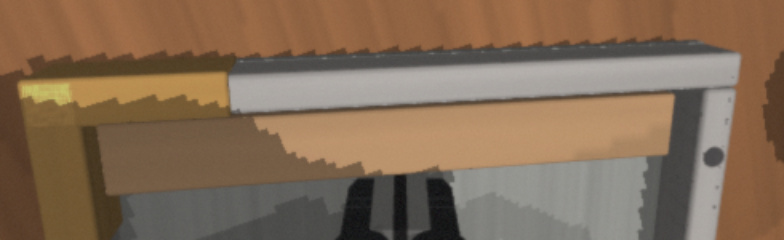

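View pics/side4c.png

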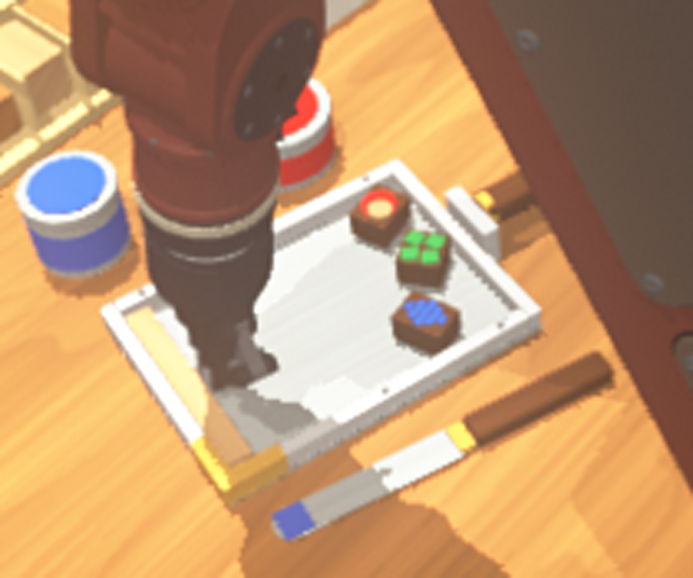

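```bash
python3 - <<'E'
from h import *
m=cam('wrist'); print(m['eye'])
W=lambda x,y:(70+x/1.6-.2,150+y/1.6-.2)
o=ray(m,[W(235,74),W(735,53)],.02); i=ray(m,[W(232,113),W(672,92)],.02)
bf=ray(m,[W(105,193),W(670,155)],.022); bh=ray(m,[W(100,126),W(670,95)],.022)
for n,l in [('outer',o),('inner',i),('barfoot',bf),('barhead',bh)]:
    d=l[1]-l[0]; print(n,np.round(l[:,:2],4).tolist(),np.degrees(np.arctan2(d[1],d[0])), [ (p[:2]-G0[:2])@[np.cos(A0),np.sin(A0)] for p in l])
E
```

```text
[0.54915201 0.22562025 0.15311965]
outer [[0.5229, 0.2011], [0.6492, 0.1656]] -15.684107158088965 [np.float64(0.1261918077115096), np.float64(0.1255414343051709)]
inner [[0.519, 0.1922], [0.6299, 0.1606]] -15.935193924208141 [np.float64(0.11662455566004243), np.float64(0.11554669078672175)]
barfoot [[0.4855, 0.1836], [0.6253, 0.1438]] -15.896880171601804 [np.float64(0.09939472817377062), np.float64(0.09813371950999729)]
barhead [[0.4909, 0.1992], [0.628, 0.1609]] -15.629155660064699 [np.float64(0.11593236710211269), np.float64(0.1153629638390245)]
```

```bash
python3 - <<'E'
from h import *
p=gw(-.164,0,.0); print(p)
s,M=st()
a=M.T@np.array([0,0,100]); print('up100',a)
to(p+[0,0,.13])
E
```

```text
[ 0.4876488  -0.09021165  0.        ]
t10.40 q [ 8.200e+00  2.860e+01 -3.070e+01  2.090e+01 -1.000e-01  1.139e+02] tcp [0.5495 0.152  0.0215] w-0.0002 F [-0.7 -1.7 -0.5] T [-0.33  0.43 -0.03]
[[0.169, 0.949, -0.266], [0.022, -0.273, -0.962], [-0.985, 0.157, -0.067]]
up100 [-98.53563519  15.67461705  -6.71081062]
t10.40 q [ 8.200e+00  2.860e+01 -3.070e+01  2.090e+01 -1.000e-01  1.139e+02] tcp [0.5495 0.152  0.0215] w-0.0002 F [-0.7 -1.7 -0.5] T [-0.33  0.43 -0.03]
[[0.169, 0.949, -0.266], [0.022, -0.273, -0.962], [-0.985, 0.157, -0.067]]
tool delta mm [-122.7   24.4  242.1]
```

Emit:
apply_moves(
  deltas=[
    [[0,0,5,0,1],[-41,6.5,0,0,1],[-41,6.5,0,0,1],[-41,6.5,0,0,0.6],[0,1,47.4,0,0.3],[0,1,47.4,0,0],[0,1,47.4,0,0],[0,1,47.4,0,0],[0,1,47.4,0,0],[0,0,0,0,0]],
  ],
)

```text
clock: 11.4
tcp_pos: [0.4869, -0.0953, 0.1304]
orientation: [112.6, 80.1, 6.5]
ft_force: [0.4, 0.4, 0.3]
gripper_width: 0.0852
```

```bash
python3 - <<'E'
from h import *
st()
for n in ['wrist','top','side']:
    im=bot.capture(n); cv2.imwrite(f"pics/{n}5.png",im[:,:,::-1])
im=cv2.imread('pics/side5.png');cv2.imwrite("pics/side5c.png",cv2.resize(im[170:345,150:360],None,fx=3.3,fy=3.3,interpolation=cv2.INTER_CUBIC))
E
```

```text
t11.40 q [-22.5  13.  -33.9  34.4   4.8  83.9] tcp [ 0.4869 -0.0953  0.1304] w0.0852 F [0.4 0.4 0.3] T [ 0.06  0.2  -0.01]
[[0.17, 0.947, -0.272], [0.019, -0.279, -0.96], [-0.985, 0.158, -0.066]]
```

View pics/wrist5.png

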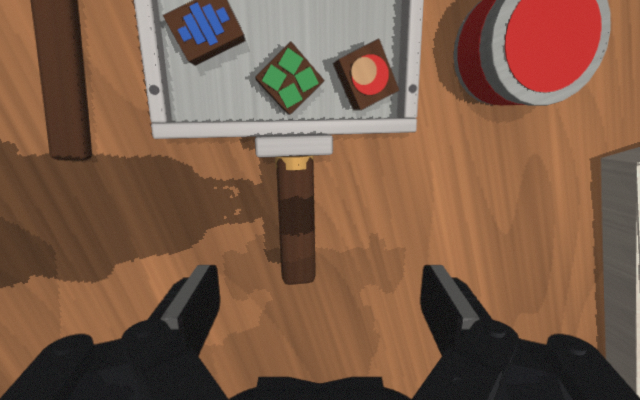

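View pics/side5c.png

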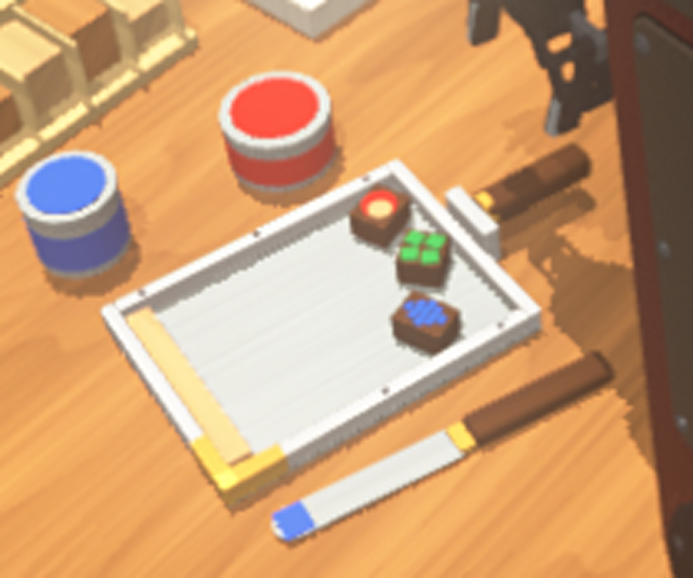

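View pics/top5.png

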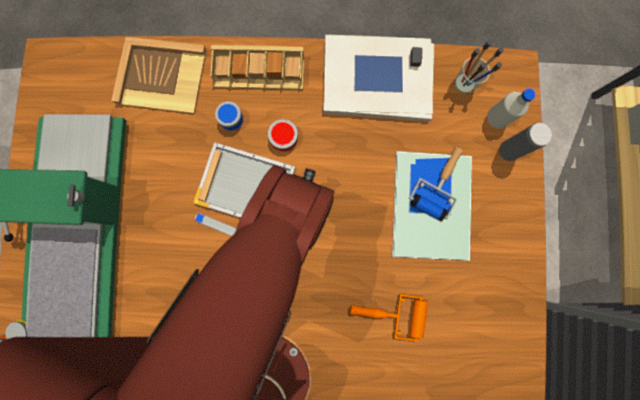

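```bash
python3 - <<'E'
from h import *
m=cam('wrist')
h=ray(m,[(296.5,168),(298,283)],.041); print('handle',h); d=h[0]-h[1]; print(np.degrees(np.arctan2(d[1],d[0])),np.linalg.norm(d))
so=[(cam('side'),(x/3.3+150-.35,y/3.3+170-.35),l) for (x,y),l in zip([(103,311),(230,488),(541,312),(397,158)],[(.12,-.09,.02),(.12,.09,.02),(-.12,.09,.02),(-.12,-.09,.02)])]
p,r=galley_fit(so,None); print(p,r)
for k,A in (('fit',p[2]),):
    print('handle pt',gw(-.177,0,0,np.r_[p[:2],0],np.radians(A)),gw(-.165,0,0,np.r_[p[:2],0],np.radians(A)))
s,M=st(); g=s['tcp_pos']-.005*M[:,0]; print('grasp',g)
E
```

```text
handle [[ 0.49716093 -0.055601    0.041     ]
 [ 0.47451988 -0.13293999  0.041     ]]
73.68256629897797 0.08058496342102577
[5.32577886e-01 7.04674627e-02 7.48856043e+01] [-0.56947408 -0.23006482 -0.57254574  0.71751528  0.82282893 -1.02874435
  0.36992513  0.21388953]
handle pt [ 0.48642565 -0.1004096   0.        ] [ 0.48955462 -0.08882472  0.        ]
t11.55 q [-22.   13.  -33.9  34.5   4.8  84.2] tcp [ 0.4878 -0.0904  0.1305] w0.0853 F [ 1.  -0.4  0.4] T [0.02 0.21 0.01]
[[0.17, 0.949, -0.267], [0.022, -0.274, -0.961], [-0.985, 0.157, -0.068]]
grasp [ 0.48695247 -0.09050505  0.13540753]
```

```bash
python3 - <<'E'
from h import *
to([.4895,-.086,.025])
E
```

```text
t11.55 q [-22.   13.  -33.9  34.5   4.8  84.2] tcp [ 0.4878 -0.0904  0.1305] w0.0853 F [ 1.  -0.4  0.4] T [0.02 0.21 0.01]
[[0.17, 0.949, -0.267], [0.022, -0.274, -0.961], [-0.985, 0.157, -0.068]]
tool delta mm [104.3 -16.2   2.4]
```

Emit:
apply_moves(
  deltas=[
    [[20.9,-3.2,0.5,0,0],[20.9,-3.2,0.5,0,0],[20.9,-3.2,0.5,0,0],[20.9,-3.2,0.5,0,0],[20.7,-3.2,0.4,0,0],[0,0,0,0,0.3],[0,0,0,0,0.5],[0,0,0,0,0.5],[0,0,0,0,0.5],[0,0,0,0,0.5]],
  ],
  force=25,
)

```text
clock: 12.55
tcp_pos: [0.4901, -0.086, 0.0257]
orientation: [112.9, 80.1, 7.2]
ft_force: [0.1, 0.8, -0.7]
gripper_width: 0.0431
```

```bash
python3 - <<'E'
from h import *
st()
im=bot.capture('wrist'); cv2.imwrite("pics/wrist6.png",im[:,:,::-1])
E
```

```text
t12.55 q [-21.3  22.8 -40.8  17.7   4.7  84.7] tcp [ 0.4901 -0.086   0.0257] w0.0431 F [ 0.1  0.8 -0.7] T [-0.06  0.2  -0.01]
[[0.17, 0.949, -0.265], [0.021, -0.273, -0.962], [-0.985, 0.158, -0.067]]
```

View pics/wrist6.png

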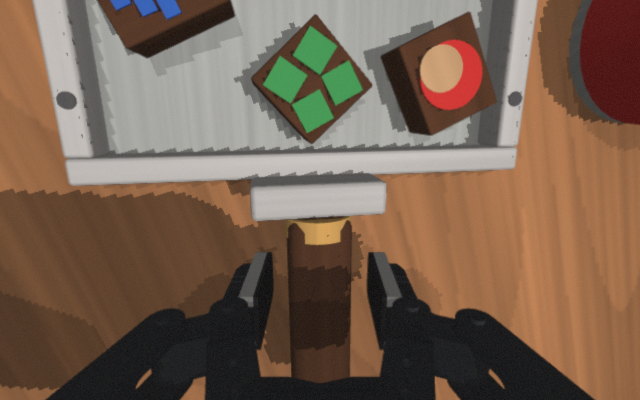

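Emit:
apply_moves(
  deltas=[
    [[0,0,0,0,0.7],[0,0,0,0,0.9],[0,0,0,0,1],[-1,0.2,0,0,1],[-2,0.3,-0.1,0,1],[-2,0.3,-0.1,0,1],[-2,0.3,-0.1,0,1],[-2,0.3,-0.1,0,1],[-2,0.3,-0.1,0,1],[0,0,0,0,1]],
  ],
  force=35,
)

```text
clock: 13.6
tcp_pos: [0.4895, -0.0862, 0.0362]
orientation: [113.0, 80.2, 7.2]
ft_force: [-0.9, -1.0, -4.0]
gripper_width: 0.0253
```

```bash
python3 - <<'E'
from h import *
st()
for n in ['wrist','side']:
    im=bot.capture(n); cv2.imwrite(f"pics/{n}7.png",im[:,:,::-1])
im=cv2.imread('pics/side7.png');cv2.imwrite("pics/side7c.png",cv2.resize(im[170:345,150:360],None,fx=3.3,fy=3.3,interpolation=cv2.INTER_CUBIC))
E
```

```text
t13.60 q [-21.4  21.7 -40.2  19.5   4.7  84.7] tcp [ 0.4895 -0.0862  0.0362] w0.0253 F [-0.9 -1.  -4. ] T [-0.35  0.65  0.18]
[[0.169, 0.949, -0.266], [0.022, -0.273, -0.962], [-0.985, 0.157, -0.067]]
```

View pics/wrist7.png

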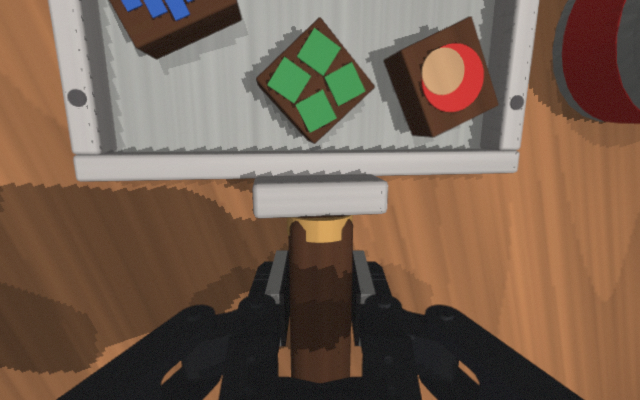

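View pics/side7c.png

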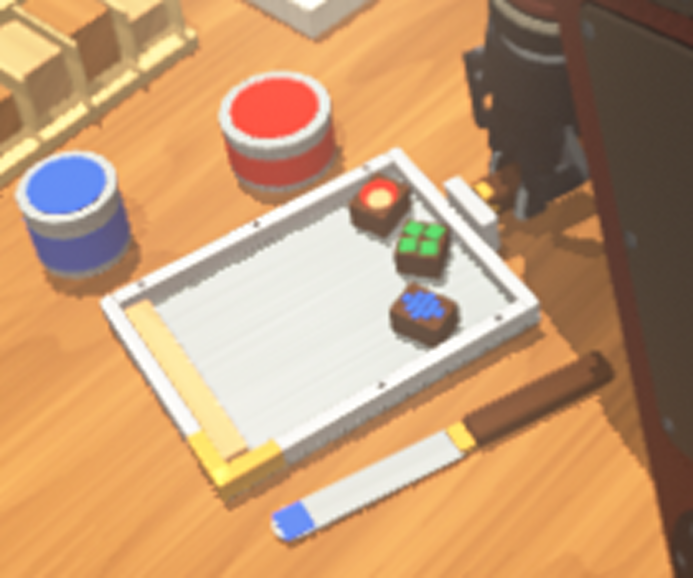

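Emit:
apply_moves(
  deltas=[
    [[-6.9,1.1,-0.5,0,1],[-6.9,1.1,-0.6,0,1],[-6.9,1.1,-0.7,0,1],[-6.9,1.1,-0.8,0,1],[-6.9,1.1,-0.9,0,1],[-6.9,1.1,-1,0,1],[-6.9,1.1,-1.2,0,1],[0,0,0,0,1],[0,0,0,0,1],[0,0,0,0,1]],
  ],
  force=35,
)

```text
clock: 14.7
tcp_pos: [0.4902, -0.084, 0.0852]
orientation: [113.0, 80.2, 7.2]
ft_force: [0.3, -2.0, -2.1]
gripper_width: 0.0236
```

```bash
python3 - <<'E'
from h import *
st()
for n in ['wrist','side']:
    im=bot.capture(n); cv2.imwrite(f"pics/{n}8.png",im[:,:,::-1])
im=cv2.imread('pics/side8.png');cv2.imwrite("pics/side8c.png",cv2.resize(im[170:345,150:360],None,fx=3.3,fy=3.3,interpolation=cv2.INTER_CUBIC))
E
```

```text
t14.70 q [-21.1  16.9 -37.2  27.3   4.6  85. ] tcp [ 0.4902 -0.084   0.0852] w0.0236 F [ 0.3 -2.  -2.1] T [-0.41  0.43 -0.12]
[[0.169, 0.949, -0.266], [0.021, -0.273, -0.962], [-0.985, 0.157, -0.067]]
```

View pics/wrist8.png

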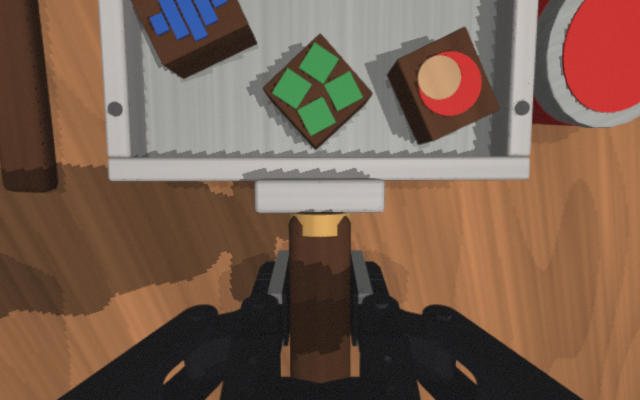

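View pics/side8c.png

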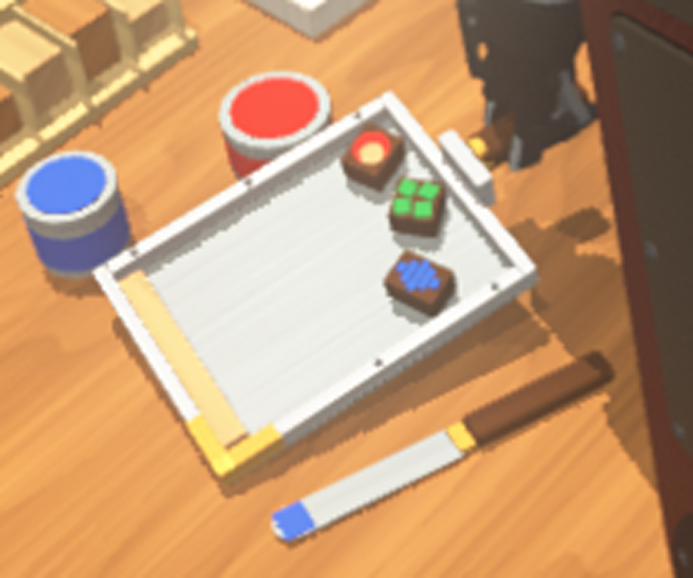

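Emit:
apply_moves(
  deltas=[
    [[-6.9,1.1,-1.5,0,1],[-6.9,1.1,-1.6,0,1],[-6.9,1.1,-1.8,0,1],[-6.9,1.1,-2,0,1],[-6.9,1.1,-2.2,0,1],[-6.9,1.1,-2.4,0,1],[-6.9,1.1,-2.6,0,1],[0,0,0,0,1],[0,0,0,0,1],[0,0,0,0,1]],
  ],
  force=35,
)

```text
clock: 15.8
tcp_pos: [0.4931, -0.0737, 0.135]
orientation: [113.0, 80.2, 7.2]
ft_force: [0.6, -2.4, -3.0]
gripper_width: 0.0233
```

```bash
python3 - <<'E'
from h import *
st()
for n in ['side']:
    im=bot.capture(n); cv2.imwrite(f"pics/{n}9.png",im[:,:,::-1])
im=cv2.imread('pics/side9.png');cv2.imwrite("pics/side9c.png",cv2.resize(im[170:345,150:360],None,fx=3.3,fy=3.3,interpolation=cv2.INTER_CUBIC))
E
```

```text
t15.80 q [-19.7  12.8 -33.3  35.1   4.4  86.4] tcp [ 0.4931 -0.0737  0.135 ] w0.0233 F [ 0.6 -2.4 -3. ] T [-0.43  0.41 -0.11]
[[0.169, 0.949, -0.266], [0.021, -0.273, -0.962], [-0.985, 0.157, -0.067]]
```

View pics/side9c.png

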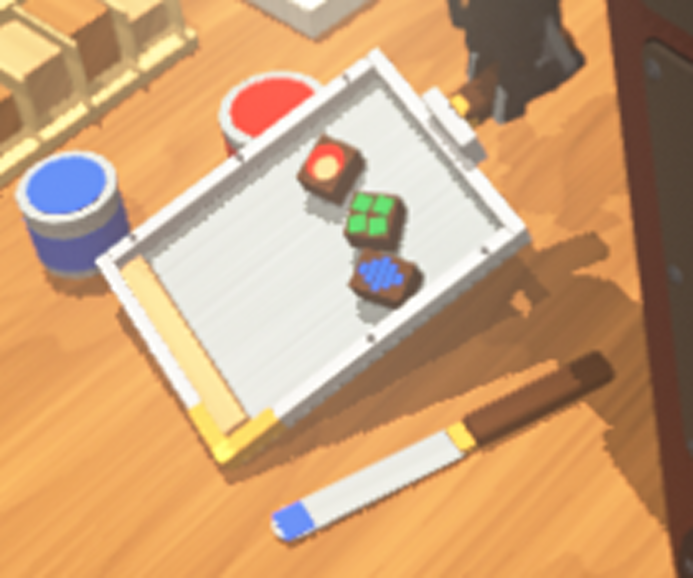

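Emit:
apply_moves(
  deltas=[
    [[-4,0.6,-1.3,0,1],[-4,0.6,-1.4,0,1],[-4,0.6,-1.5,0,1],[-4,0.6,-1.5,0,1],[-4,0.6,-1.6,0,1],[-4,0.6,-1.6,0,1],[0,0,0,0,1],[0,0,0,0,1],[0,0,0,0,1],[0,0,0,0,1]],
  ],
  force=35,
)

```text
clock: 16.85
tcp_pos: [0.4947, -0.0665, 0.1597]
orientation: [113.1, 80.2, 7.3]
ft_force: [-0.6, -0.1, -3.4]
gripper_width: 0.0234
```

```bash
python3 - <<'E'
from h import *
st()
for n in ['side']:
    im=bot.capture(n); cv2.imwrite(f"pics/{n}10.png",im[:,:,::-1])
im=cv2.imread('pics/side10.png');cv2.imwrite("pics/side10c.png",cv2.resize(im[170:345,150:360],None,fx=3.3,fy=3.3,interpolation=cv2.INTER_CUBIC))
E
```

```text
t16.85 q [-18.8  11.1 -31.1  38.9   4.3  87.3] tcp [ 0.4947 -0.0665  0.1597] w0.0234 F [-0.6 -0.1 -3.4] T [-0.33  0.51  0.07]
[[0.169, 0.949, -0.266], [0.022, -0.273, -0.962], [-0.985, 0.157, -0.067]]
```

View pics/side10c.png

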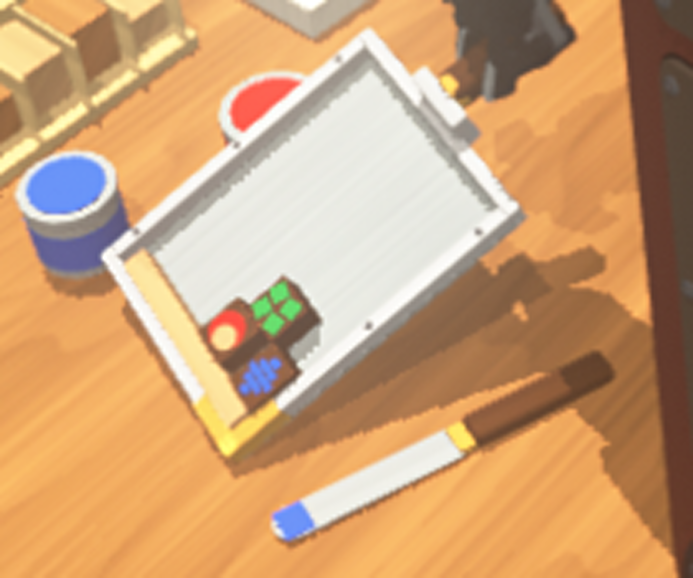

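Emit:
apply_moves(
  deltas=[
    [[0,0,0,0,1],[0,0,0,0,1],[0,0,0,0,1],[0,0,0,0,1],[0,0,0,0,1],[0,0,0,0,1],[0,0,0,0,1],[0,0,0,0,1],[0,0,0,0,1],[0,0,0,0,1]],
  ],
  force=60,
)

```text
clock: 17.9
tcp_pos: [0.4946, -0.0663, 0.1597]
orientation: [113.2, 80.2, 7.4]
ft_force: [0.3, 0.3, -3.8]
gripper_width: 0.0231
```

```bash
python3 - <<'E'
from h import *
s,M=st()
for n in ['side','top','wrist']:
    im=bot.capture(n); cv2.imwrite(f"pics/{n}11.png",im[:,:,::-1])
im=cv2.imread('pics/side11.png');cv2.imwrite("pics/side11c.png",cv2.resize(im[170:345,150:360],None,fx=3.3,fy=3.3,interpolation=cv2.INTER_CUBIC))
S=lambda x,y:(x/3.3+150-.35,y/3.3+170-.35)
m=cam('side')
uv=np.array([S(101,257),S(228,447),S(524,212),S(369,29)]);L=np.array([(.12,-.09,.02),(.12,.09,.02),(-.12,.09,.02),(-.12,-.09,.02)])
def f(p):
    Rg=R.from_rotvec(p[3:]).as_matrix(); return (proj(m,L@Rg.T+p[:3])-uv).ravel()
# start
c0=R.from_euler('zyx',[74.6,25,0],degrees=True).as_rotvec()
r=least_squares(f,np.r_[.53,.08,.08,c0]); Rg=R.from_rotvec(r.x[3:]).as_matrix()
print(r.x[:3],np.round(r.fun,1)); print('tilt',np.degrees(np.arccos(Rg[2,2])),'x down',np.degrees(np.arcsin(-Rg[2,0])),'y down',np.degrees(np.arcsin(-Rg[2,1])))
print('handle',Rg@[-.177,0,.03]+r.x[:3],'grasp',s['tcp_pos']-.005*M[:,0],'corner bottom',Rg@[.12,.09,0]+r.x[:3])
def loc(px,z):
    w1=ray(m,[px],0)[0];e=np.array(m['eye']); a=Rg.T@(e-r.x[:3]); d=Rg.T@(w1-e); return a+d*((z-a[2])/d[2])
for n,p in [('red',(226,330)),('grn',(277,306)),('blu',(262,375))]:
    q=loc(S(*p),.027); print(n,np.round(q,3),np.hypot(q[0]-.092,q[1]-.08))
print('bar inner-edge head/foot', [np.round(loc(S(*p),.022),3) for p in [(125,262),(150,250),(240,410)]])
E
```

```text
t17.90 q [-18.7  11.1 -31.1  38.9   4.3  87.3] tcp [ 0.4946 -0.0663  0.1597] w0.0231 F [ 0.3  0.3 -3.8] T [-0.13  0.48 -0.01]
[[0.169, 0.949, -0.266], [0.022, -0.273, -0.962], [-0.985, 0.157, -0.067]]
[0.55457425 0.04829094 0.05296226] [-0.3 -1.1  0.5  1.2 -0.7 -0.8  0.5  0.8]
tilt 25.42783030412987 x down 23.401703613438073 y down 9.38904539467462
handle [ 0.4994812  -0.09209497  0.15035607] grasp [ 0.49372765 -0.06641061  0.16464079] corner bottom [ 0.50550745  0.17559275 -0.00938112]
red [0.077 0.024 0.027] 0.05768910902677132
grn [0.041 0.035 0.027] 0.06813609911890357
blu [0.074 0.067 0.027] 0.022090941059618854
bar inner-edge head/foot [array([ 0.109, -0.07 ,  0.022]), array([ 0.09 , -0.065,  0.022]), array([0.1  , 0.073, 0.022])]
```

View pics/side11c.png

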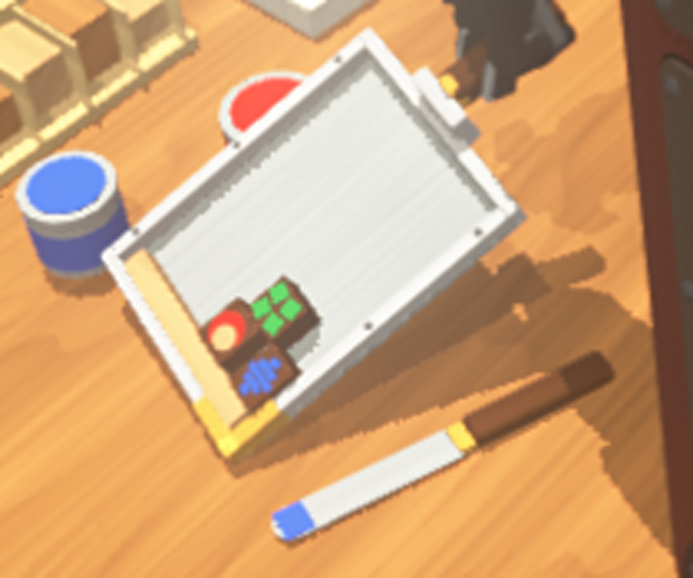

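View pics/wrist11.png

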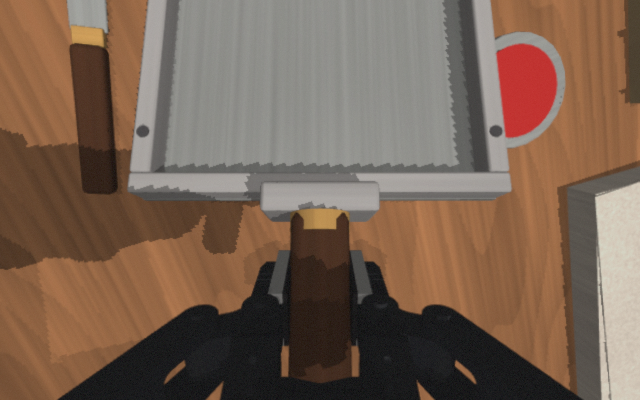

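View pics/top11.png

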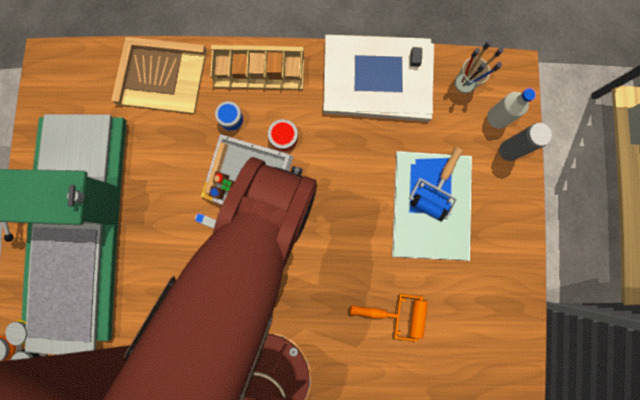

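```bash
python3 - <<'E'
from h import *
print(bot.close_job()); st()
E
```

```text
the job is handed in; nothing more can be done
None
the job is handed in; nothing more can be done
```

The galley is tipped with its brass corner lowest on the bench, held still by its handle, and all three blocks are in that corner against the bar. I handed the job in at about 18 s of the 51 s; no verdict is reported.

**How it went:**
- **Tilting the tool:** The moves can't tilt the tool directly. I got about 10° of outward tilt by commanding poses past the arm's reach in free space. An outward reach tilted it the wrong way, so I corrected that with an upward one.
- **Seating the bar:** I pushed the bar with shut fingers until I felt light contact, about 2 N. The galley shifted a few millimetres.
- **Gripping and tipping:** I pinched the handle at 35 N, which rolled the +y side down. I then raised the handle until the blocks slid, and firmed the grip to 60 N.

**Last checks, from the side camera unless noted:**

| Check | Measured | Required |
|---|---|---|
| Total tilt | about 25° | 19–46° |
| Head down | about 23° | at least 6° |
| +y side down | about 9° | at least 6° |
| Blue, red, green block to corner | about 22, 58, 68 mm | under 120 mm |
| Grasp point to handle point | about 30 mm | under 60 mm |
| Handle height | about 150–165 mm | at least 60 mm |

- **Bar:** before tipping it was about 1 mm from flush and well under 1° off, by the wrist camera. After tipping it still looked flush, but my pixel estimates there were too coarse to confirm it to 3.5 mm.
- **Stillness:** two side pictures 1 s apart were the same.
- **Other things on the bench:** tins, knife and brayer look undisturbed in the pictures; I did not measure them again.
- **Disagreements:** the final pose fit put the low corner 9 mm below the bench, so those figures carry about 10 mm of error. Before the grasp, the wrist and side cameras differed by 12 mm along the handle, so I used the average.

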